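# Tip the stone offcuts out of a twin-bay tray, keep the turned blanks

### The arm

A 7-joint arm with a two-finger parallel gripper is mounted at the origin on the work surface. World frame = base frame: x ahead of the robot, y to its left, z up, the work surface at z = 0. Lengths are in m, angles in rad, forces in N, time in s.
With the tool pointing down it reaches from about 0.35 to 0.775 m from the base axis. Payload 3.1 kg.
Tool frame: the origin (TCP) lies on the mounting face of the last link; the fingertips stand 173 mm ahead of it and the grasp point (between the pads) lies 155 mm ahead of it; z points along the fingers, y is the line along which they close (so a half turn about z gives the same grasp; the last joint's range is limited). The gripper opens to 85 mm and grips with 20 to 120 N. Pads are 22 mm wide; open, the fingers measure 114 mm over their backs; the gripper's body (76 mm by 85 mm) begins 54 mm behind the grasp point. The pads swing forward as they close: fully open they stand 13 mm farther back than shut.
Start: joints at [-0.042, 0.311, 0.014, 1.512, -0.004, 1.319, -0.027], TCP at [0.55, 0, 0.405] pointing down, gripper open.
Joint ranges: [-2.7, 2.7], [-0.3, 1.91], [-1.27, 1.3], [0.12, 2.57], [-1.44, 4.58], [0.2, 2.03], [-3.05, 3.05]. Speed limits (rad/s): [2.79, 2.79, 3.14, 3.14, 3.14, 3.14, 3.14].

### API

Orientations are given as a unit quaternion [w, x, y, z].
In Python, from rig import manip, vision gives the robot as it stands.
- The arm moves only by the tool send_rows, never from a script. Its argument "plan" is a list of rows, each an object with "rotation": the turn, a rotation vector about the tool's x, y, z in rad, a list of three; "xyz": the shift along the tool's x, y, z in mm, a list of three; "claw": the closure, from 0 (fully open) to 1 (shut). A call has 1 to 8 rows; each row shifts and turns the commanded pose from where the row before left it, along the tool's axes as they then stand; what a row does not reach is not made up. A row lasts 1/12 s, in which the tool goes at most 41.7 mm and 7.16 degrees, less where a joint would pass 70% of its speed; a pose out of reach is approached as far as the arm can. A call is refused whole if a number of a shift passes 41.7 or a number of a turn 0.125, either way. A call with a gripper value outside its range is refused whole. The fingers move at their own pace and stop on an object; "newtons" is the grip in N (left out, the last holds). Time passes only in rows, so rows that do not move let the fingers close. It gives the time, the measured TCP pose, the force, the opening and the grip force at its end, in the units of the state.
- manip.observe(): the state, without advancing time (a new reading comes with each control period).
- vision.camera(name): name is "scene" or "side" or "wrist"; returns (picture, depth): 480x640x3 uint8, red, green, blue; 480x640 float32, m along the optical axis (not along the pixel's ray), 0 where there is no reading.
- vision.calibration(name): a dict with "fovy" (degrees; the focal length in pixels is half the picture's height over the tangent of half this angle, whatever the lens; pixels are square), "cx", "cy" (the principal point, pixels), "distortion" ([k1, k2, p1, p2, k3] as OpenCV has them; the pictures are not rectified), "pose" (4x4, takes a point from camera to world coordinates). Camera axes: x right, y down, z forward; pixel columns grow to the right and rows downward; lengths in m; the calibration is good to about 2 mm. A picture is of the moment at which its call begins: read the wrist's pose just before it. calibration takes no time and is no camera call; for the wrist camera it gives the pose at the moment of the call.
- manip.hand_in(): hands the job in; it is judged then, once.
The state is a dict: "time": time; "qpos": joint angles; "dq": joint speeds; "joint_efforts": joint torques, N m; "tool_pos": TCP position; "tcp_rot": TCP orientation; "ft_force": force on the tool from outside, world axes, zero at the start; "torque": the same for the moment, N m; "finger_gap": opening from 0.0 (shut) to 1.0 (fully open); "gripper_force": force on a finger pad.
Only numpy, scipy, OpenCV 4.12 (cv2) and the standard library are available. Lean on these libraries where they do the work, as an engineer would, in place of code of your own. Each camera call takes 0.05 s, during which the arm holds its last target. There are 200 camera calls.

### The job

Lift the two-bay tray from its rubber mat by the handle and rest the open end of the bay with the two oblong stone offcuts lightly on the rim of the dark steel scrap crate, sloping down into it, with every stone still in the tray. Keeping it resting there, tip it until both offcuts have slid (not been thrown or dropped from above) into the crate while both round blanks stay in their own bay. Then set the tray down gently, flat in the middle of the mat, let go, and leave the bucket, bottle and disc stack undisturbed.

Things in the scene. Friction and masses are not known exactly. Their poses are not given: they have to be found in the camera images.
- tray: Loose plywood tray, 0.36 kg, 150 mm along its x, 210 along y, z up, floor 6 mm; origin under the floor's centre. 6 mm walls, 42 high, on the two x sides only; a divider at y = 0 (12 thick, 50 high) makes two bays, each fully open at its y end, no sill. Offcuts start in the +y bay, blanks in the -y bay. Friction varies: stones start to slide somewhere between 20 and 45 degrees; the divider holds back the bay above it.
- handle (a point): Centre of the tray's wooden handle bar, 98 mm above the tray's underside, over the divider. The bar is 110 mm long along tray x, 14 mm thick along tray y, 28 mm high (84 to 112 mm); two 14 mm square posts at x = +-43 mm carry it; there is a free gap of 34 mm between bar and divider.
- lip_offcuts (a point): Middle of the lower edge of the tray's open +y end (tray y = +105 mm, at the underside): the end over which the offcuts slide out. Axes as the tray.
- offcut1_mid (a point): Centre of a loose sawn oblong of pale marble, 76 x 30 x 22 mm (long side along its x), about 0.10 kg (varies), lying in the +y bay.
- offcut2_mid (a point): Centre of the second, equal marble offcut, beside the first.
- blank1_mid (a point): Centre of a loose turned disc of the same marble, 60 mm diameter, 20 mm high, about 0.12 kg (varies), lying in the -y bay, axis z.
- blank2_mid (a point): Centre of the second, equal marble disc, beside the first along tray x.
- crate: Open-topped dark steel crate fixed to the bench, 260 mm along its x, 190 mm along its y, 80 mm high outside, walls and floor 8 mm thick; origin at the centre of its underside. It stands to the left or to the right of the mat, its long sides roughly along world x.
- mat: Black rubber mat, 320 x 320 x 4 mm, fixed flat on the bench; origin at the centre of its underside. The tray starts on it and goes back on it.
- bucket: White lidded bucket, 156 mm diameter, 130 mm high, heavy, loose, on the other side of the mat from the crate; origin at its underside. Leave it alone.
- bottle: White bottle, 66 mm diameter, 190 mm high, standing beyond the mat; origin at its underside. Leave it alone.
- discs: Stack of grey abrasive discs, 100 mm diameter, 18 mm high, lying beyond the mat; origin at its underside. Leave it alone.
Mind the look-alikes: they are no part of the job. Leave any brown or turquoise look-alike of the part that bears offcut2_mid alone. What is shaped like the part that bears offcut1_mid but red is not meant.

How it is judged:
By the outcome, as a careful person would: the job done as asked, in the order asked, and still so for the second after the job is handed in, with the robot touching nothing.
It also fails if it takes over 61 s, if anything falls off the work surface, if the arm or the gripper's body presses on something with over 40 N, if the wrist force passes 120 N, or if a joint passes its speed limit or range.

## Working session

There is one attempt and no reset: what is moved stays moved. The work goes in short steps, Python scripts to look and compute and a tool call to move; the robot and the scene stay as the last step left them, time stands still between calls to the robot, and variables do not carry over. Pictures are saved under pics/ and viewed, at most 10 in all, crops included, and the job is handed in when it is done.

Besides the shell and the picture viewer there is one more tool, called after "Request:" by a JSON object that holds its "op" and its "data", one argument or row to a line. send_rows: Moves the arm, as the interface text tells. Its arguments: {"type":"object","properties":{"plan":{"type":"array"},"newtons":{"type":"number"}},"required":["plan"]}

```bash
ls; mkdir -p pics; cat > h.py <<'E'
import numpy as np, cv2
from scipy.spatial.transform import Rotation as R
from rig import manip, vision
def snap(name,fn=None):
    c=vision.calibration(name); im,d=vision.camera(name)
    if fn: cv2.imwrite('pics/'+fn,im[:,:,::-1])
    return c,im,d
def cloud(c,d):
    h,w=d.shape; f=h/2/np.tan(np.radians(c['fovy'])/2)
    K=np.array([[f,0,c['cx']],[0,f,c['cy']],[0,0,1]])
    u,v=np.meshgrid(np.arange(w),np.arange(h))
    p=cv2.undistortPoints(np.stack([u,v],-1).reshape(-1,1,2).astype(np.float64),K,np.array(c['distortion'],float)).reshape(h,w,2)
    P=np.dstack([p[...,0]*d,p[...,1]*d,d])
    T=np.array(c['pose']); W=P@T[:3,:3].T+T[:3,3]; W[d<=0]=np.nan
    return W
E
python3 - <<'E'
from h import *
s=manip.observe();print(s)
for n in('scene','side'):
    c,im,d=snap(n,n+'1.png'); np.savez('/tmp/'+n,im=im,W=cloud(c,d)); print(n,c['fovy'],np.round(c['pose'],3).tolist())
E
```

```text
pics
{'time': 0.0, 'qpos': array([-0.04171816,  0.31168923,  0.01394786,  1.51305388, -0.00443638,
        1.31919985, -0.02720951]), 'dq': array([-0.00077135, -0.00080679,  0.00078683,  0.00068011,  0.00082237,
        0.00101844, -0.00165877]), 'joint_efforts': array([-8.45983850e-04, -3.79911804e+01,  1.45537080e-01, -2.30588043e+01,
        1.22032766e-02,  1.37352623e-02,  4.05736500e-06]), 'tool_pos': array([5.49673266e-01, 6.60217222e-05, 4.03641774e-01]), 'tcp_rot': array([-0.00080355,  0.70706445,  0.70714815, -0.00083632]), 'ft_force': array([ 0.35377407, -0.14356306,  0.55744098]), 'torque': array([-0.01077182,  0.01979912, -0.01523695]), 'gripper_force': 0.0, 'finger_gap': 1.0022538096578735}
scene 57.78689089151518 [[0.205, 0.704, -0.68, 1.118], [0.979, -0.155, 0.134, -0.137], [-0.01, -0.693, -0.721, 0.754], [0.0, 0.0, 0.0, 1.0]]
side 56.20654827110503 [[-0.9, -0.282, 0.332, 0.197], [-0.436, 0.601, -0.67, 0.604], [-0.011, -0.748, -0.664, 0.709], [0.0, 0.0, 0.0, 1.0]]
```

View pics/scene1.png

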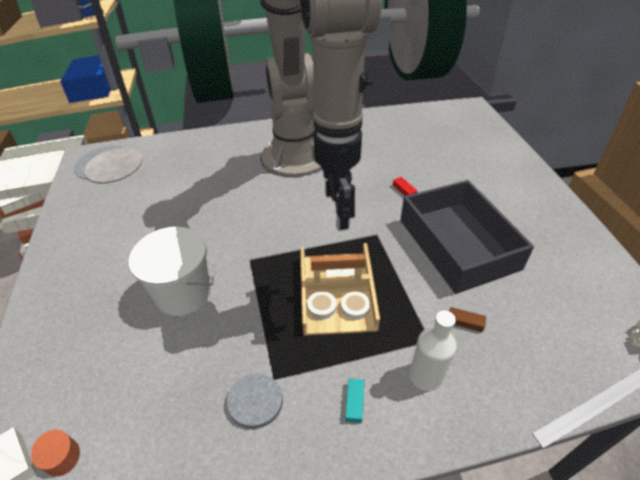

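View pics/side1.png

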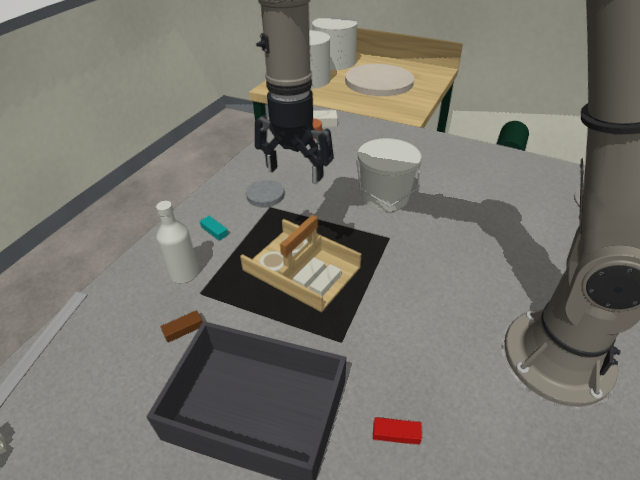

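The scene view shows the crate on the left (world +y, px ~463,233), the tray on the mat (~338,290) with its handle at ~(338,262), blanks far and offcuts near the robot. The side view confirms this: offcuts at ~(317,275), a blank at ~(272,262), bucket at (390,170), bottle at (180,250), discs at (265,194).

```bash
python3 - <<'E'
from h import *
for n in('scene','side'):
    z=np.load(f'/tmp/{n}.npz'); W=z['W']; im=z['im'].astype(int); X,Y,Z=W[...,0],W[...,1],W[...,2]
    r,g,b=im[...,0],im[...,1],im[...,2]
    def rect(m,t):
        p=W[m][:,:2].astype(np.float32); 
        if len(p)<5: print(t,len(p));return
        print(n,t,len(p),[np.round(q,3) for q in cv2.minAreaRect(p)],'med',np.round(np.median(p,0),3),'z',np.round(np.percentile(W[m][:,2],[5,50,95]),4))
    reg=(X>.35)&(X<.8)&(Y>-.2)&(Y<.14)
    h=reg&(Z>.104)&(Z<.125)&(r>b+25)
    rect(h,'handle')
    rect(reg&(Z>.03)&(Z<.075)&(r>b+25),'walls')
    m=reg&(Z<.012)&(r<45)&(g<45); m=cv2.morphologyEx(m.astype(np.uint8),cv2.MORPH_OPEN,np.ones((3,3)))>0
    rect(m,'mat')
    rect((X>.3)&(X<.8)&(Y>.1)&(Y<.5)&(Z>.074)&(Z<.086)&(r<90)&(abs(r-b)<25),'crate')
    st=reg&(Z>.022)&(Z<.04)&(r>170)&(b>150); rect(st&(X<.56),'offc'); rect(st&(X>.56),'blank')
    rect((X>.4)&(X<.9)&(Y>-.45)&(Y<-.12)&(Z>.12)&(Z<.145),'bucket')
    rect((X>.5)&(X<1)&(Y>0)&(Y<.35)&(Z>.1)&(Z<.22)&(r>120),'bottle')
    rect((X>.65)&(X<1)&(Y>-.3)&(Y<0)&(Z>.012)&(Z<.024)&(abs(r-b)<30),'discs')
    rect((r>b+90)&(g<60)&(Z>.01)&(Y>.05)&(X<.6),'red');rect((b>r+50)&(Z>.01)&(X>.6)&(X<1),'turq')
E
```

```text
scene handle 471 [array([0.544, 0.004]), array([0.107, 0.018]), np.float64(82.086)] med [0.546 0.004] z [0.1057 0.1145 0.1169]
scene walls 1737 [array([0.544, 0.005]), array([0.149, 0.209]), np.float64(80.948)] med [0.554 0.012] z [0.0305 0.0444 0.0562]
scene mat 9786 [array([ 0.554, -0.01 ]), array([0.315, 0.312]), np.float64(2.925)] med [ 0.611 -0.073] z [0.0017 0.004  0.0063]
scene crate 1157 [array([0.459, 0.328]), array([0.262, 0.19 ]), np.float64(9.286)] med [0.505 0.306] z [0.0746 0.0794 0.0823]
scene offc 197 [array([ 0.526, -0.008]), array([0.046, 0.115]), np.float64(29.583)] med [0.513 0.012] z [0.0284 0.0312 0.0333]
scene blank 1038 [array([ 0.593, -0.004]), array([0.126, 0.059]), np.float64(83.597)] med [0.592 0.006] z [0.0279 0.0307 0.0328]
scene bucket 3438 [array([ 0.474, -0.331]), array([0.149, 0.155]), np.float64(0.086)] med [ 0.48 -0.33] z [0.1264 0.1295 0.1314]
scene bottle 1658 [array([0.667, 0.077]), array([0.298, 0.064]), np.float64(23.365)] med [0.783 0.114] z [0.1077 0.132  0.1902]
scene discs 2289 [array([ 0.768, -0.13 ]), array([0.24 , 0.101]), np.float64(82
[... 991 characters left out ...]
, np.float64(80.893)] med [0.594 0.031] z [0.0271 0.029  0.0309]
side bucket 1783 [array([ 0.474, -0.331]), array([0.147, 0.159]), np.float64(2.297)] med [ 0.468 -0.32 ] z [0.1242 0.1296 0.1314]
side bottle 1142 [array([0.661, 0.082]), array([0.296, 0.053]), np.float64(24.898)] med [0.76  0.135] z [0.106  0.1287 0.1898]
side discs 684 [array([ 0.756, -0.195]), array([0.097, 0.1  ]), np.float64(8.933)] med [ 0.755 -0.193] z [0.0143 0.0169 0.0194]
side red 954 [array([0.233, 0.269]), array([0.075, 0.031]), np.float64(18.274)] med [0.233 0.271] z [0.0138 0.0216 0.0238]
side turq 323 [array([ 0.794, -0.019]), array([0.031, 0.078]), np.float64(74.445)] med [ 0.791 -0.015] z [0.0118 0.0207 0.0231]
```

Request:
{"op": "send_rows", "data": {
  "plan": [
    {"xyz":[2.5,-3,15],"rotation":[0,0,0.076],"claw":0},
    {"xyz":[2.5,-3,30],"rotation":[0,0,0.076],"claw":0},
    {"xyz":[0,0,30],"rotation":[0,0,0],"claw":0},
    {"xyz":[0,0,15],"rotation":[0,0,0],"claw":0},
    {"xyz":[0,0,0],"rotation":[0,0,0],"claw":0}
  ],
  "newtons": 70
}}

```text
time: 0.52
tool_pos: [0.542, 0.0053, 0.3099]
tcp_rot: [-0.003, 0.759, 0.651, -0.004]
ft_force: [-0.7, -0.2, -0.4]
finger_gap: 1.004
gripper_force: 0.0
```

```bash
python3 - <<'E'
from h import *
s=manip.observe();print(s['tool_pos'],s['tcp_rot'],s['qpos'])
c,im,d=snap('wrist','w1.png');W=cloud(c,d);im=im.astype(int)
X,Y,Z=[W[...,i] for i in range(3)]
for a,b,t in((.104,.125,'h'),(.03,.075,'w')):
    m=(Z>a)&(Z<b)&(im[...,0]>im[...,2]+25)&(abs(Y)<.15)
    p=W[m][:,:2].astype(np.float32);print(t,len(p),cv2.minAreaRect(p) if len(p) else 0,np.median(W[m][:,2]))
T=R.from_quat(s['tcp_rot'],scalar_first=True).as_matrix();print(T)
E
```

```text
[0.54196927 0.00531439 0.30994303] [-0.0032422   0.758647    0.65148081 -0.00412026] [-0.06484771  0.36952005  0.03082538  1.67225227 -0.01234519  1.11049699
 -0.1822047 ]
h 6885 ((0.5434090495109558, 0.003781840205192566), (0.11137780547142029, 0.01412428542971611), 81.3644027709961) 0.11676357713370233
w 13940 ((0.5436393618583679, 0.004105463624000549), (0.1510642021894455, 0.21001885831356049), 81.41043090820312) 0.039879582022135374
[[ 1.51111554e-01  9.88461203e-01 -1.04761010e-02]
 [ 9.88514638e-01 -1.51124483e-01 -4.49167494e-04]
 [-2.02717999e-03 -1.02879048e-02 -9.99945023e-01]]
```

View pics/w1.png

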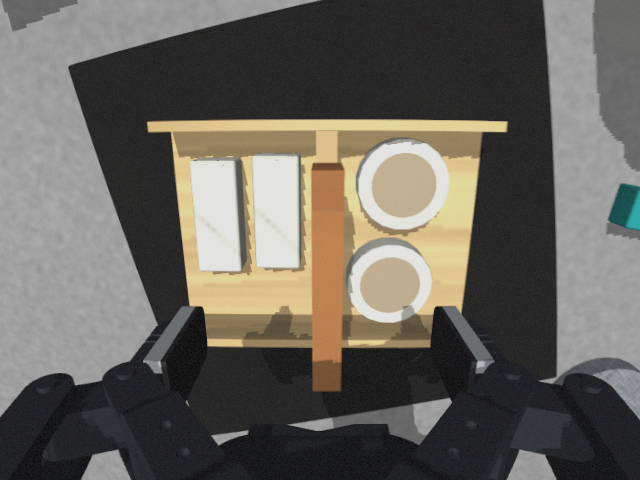

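The wrist view shows the handle bar between the open pads (px ~327,275). The offcuts lie crosswise on the left (217,215 and 276,212), the outer one close to the open end, and the blanks are on the right (403,185 and 390,280). The handle measures (0.543, 0.004).

Request:
{"op": "send_rows", "data": {
  "plan": [
    {"xyz":[-1,2,15],"rotation":[-0.004,0,0],"claw":0},
    {"xyz":[0,1,20],"rotation":[-0.004,0,0],"claw":0},
    {"xyz":[0,0,13],"rotation":[0,0,0],"claw":0},
    {"xyz":[0,0,5],"rotation":[0,0,0],"claw":0},
    {"xyz":[0,0,0],"rotation":[0,0,0],"claw":0}
  ]
}}

```text
time: 0.98
tool_pos: [0.5473, 0.0037, 0.2617]
tcp_rot: [0.003, 0.759, 0.651, 0.002]
ft_force: [-0.6, 0.8, 0.0]
finger_gap: 1.001
gripper_force: 0.0
```

```bash
python3 - <<'E'
from h import *
s=manip.observe();T=R.from_quat(s['tcp_rot'],scalar_first=True).as_matrix();print(s['tool_pos'],T,s['tool_pos']+.155*T[:,2])
E
```

```text
[0.54732724 0.00374631 0.26168723] [[ 1.51364009e-01  9.88451104e-01  7.30423183e-03]
 [ 9.88478080e-01 -1.51358773e-01 -1.26764760e-03]
 [-1.47448103e-04  7.41194928e-03 -9.99972520e-01]] [0.54845939 0.00354983 0.10669149]
```

Request:
{"op": "send_rows", "data": {
  "plan": [
    {"xyz":[0,0,3],"rotation":[0,0,0],"claw":0},
    {"xyz":[0,0,0],"rotation":[0,0,0],"claw":0},
    {"xyz":[0,0,0],"rotation":[0,0,0],"claw":0},
    {"xyz":[0,0,0],"rotation":[0,0,0],"claw":0}
  ]
}}

```text
time: 1.32
tool_pos: [0.5477, 0.0038, 0.2596]
tcp_rot: [0.004, 0.759, 0.651, 0.003]
ft_force: [-0.1, 0.2, -0.4]
finger_gap: 1.0
gripper_force: 0.0
```

```bash
python3 - <<'E'
from h import *
s=manip.observe();T=R.from_quat(s['tcp_rot'],scalar_first=True).as_matrix();print(s['tool_pos'],T,s['tool_pos']+.155*T[:,2])
E
```

```text
[0.54766764 0.00379755 0.25962746] [[ 1.51304997e-01  9.88439567e-01  9.69643050e-03]
 [ 9.88487066e-01 -1.51301120e-01 -1.13632729e-03]
 [ 3.43889948e-04  9.75672813e-03 -9.99952343e-01]] [0.54917059 0.00362142 0.10463484]
```

Request:
{"op": "send_rows", "data": {
  "plan": [
    {"xyz":[0,-4.3,2],"rotation":[0.0097,0,0],"claw":0},
    {"xyz":[0,0,0],"rotation":[0,0,0],"claw":0},
    {"xyz":[0,0,0],"rotation":[0,0,0],"claw":0}
  ]
}}

```text
time: 1.57
tool_pos: [0.5427, 0.0045, 0.2566]
tcp_rot: [-0.001, 0.759, 0.651, -0.001]
ft_force: [-1.1, -0.8, 0.1]
finger_gap: 0.998
gripper_force: 0.0
```

```bash
python3 - <<'E'
from h import *
s=manip.observe();T=R.from_quat(s['tcp_rot'],scalar_first=True).as_matrix();print(s['tool_pos'],T,s['tool_pos']+.155*T[:,2])
E
```

```text
[0.54274008 0.00452008 0.25662687] [[ 1.51154769e-01  9.88507680e-01 -2.19161464e-03]
 [ 9.88510107e-01 -1.51154528e-01  2.76308902e-04]
 [-5.81390048e-05 -2.20819863e-03 -9.99997560e-01]] [0.54240038 0.00456291 0.10162725]
```

Aligned. Close.

Request:
{"op": "send_rows", "data": {
  "plan": [
    {"xyz":[0,0.8,0],"rotation":[-0.001,0,0],"claw":0.6},
    {"xyz":[0,0,0],"rotation":[0,0,0],"claw":0.7},
    {"xyz":[0,0,0],"rotation":[0,0,0],"claw":0.8},
    {"xyz":[0,0,0],"rotation":[0,0,0],"claw":1},
    {"xyz":[0,0,0],"rotation":[0,0,0],"claw":1},
    {"xyz":[0,0,0],"rotation":[0,0,0],"claw":1},
    {"xyz":[0,0,0],"rotation":[0,0,0],"claw":1}
  ],
  "newtons": 80
}}

```text
time: 2.15
tool_pos: [0.5437, 0.0044, 0.2569]
tcp_rot: [-0.0, 0.759, 0.651, -0.0]
ft_force: [-1.3, -0.7, 2.2]
finger_gap: 0.152
gripper_force: 79.1
```

Request:
{"op": "send_rows", "data": {
  "plan": [
    {"xyz":[0,0,-3],"rotation":[0,0,0],"claw":1},
    {"xyz":[0,0,-6],"rotation":[0,0,0],"claw":1},
    {"xyz":[0,0,-10],"rotation":[0,0,0],"claw":1},
    {"xyz":[0,0,-14],"rotation":[0,0,0],"claw":1},
    {"xyz":[0,0,-14],"rotation":[0,0,0],"claw":1},
    {"xyz":[0,0,-10],"rotation":[0,0,0],"claw":1},
    {"xyz":[0,0,-6],"rotation":[0,0,0],"claw":1},
    {"xyz":[0,0,-3],"rotation":[0,0,0],"claw":1}
  ]
}}

```text
time: 2.82
tool_pos: [0.5441, 0.0043, 0.3238]
tcp_rot: [0.0, 0.759, 0.651, 0.0]
ft_force: [0.3, 0.6, -7.3]
finger_gap: 0.15
gripper_force: 78.2
```

```bash
python3 - <<'E'
from h import *
s=manip.observe();T=R.from_quat(s['tcp_rot'],scalar_first=True).as_matrix();print(s['tool_pos'],T,s['finger_gap'],s['ft_force'],s['torque'],s['qpos'])
E
```

```text
[0.54406382 0.00425888 0.3237521 ] [[ 1.51363971e-01  9.88477706e-01  8.79049571e-04]
 [ 9.88478064e-01 -1.51364136e-01  1.23813366e-04]
 [ 2.55443331e-04  8.50180336e-04 -9.99999606e-01]] 0.14973110009563295 [ 0.26903254  0.55310501 -7.27790326] [-0.02476141 -0.06973745  0.0242503 ] [-0.06339899  0.3564442   0.03166546  1.6543637  -0.01231906  1.13009519
 -0.1804254 ]
```

Request:
{"op": "send_rows", "data": {
  "plan": [
    {"xyz":[0,0,-3],"rotation":[0,0,0.03],"claw":1},
    {"xyz":[0,0,-6],"rotation":[0,0,0.06],"claw":1},
    {"xyz":[0,0,-9],"rotation":[0,0,0.09],"claw":1},
    {"xyz":[0,0,-10],"rotation":[0,0,0.1],"claw":1},
    {"xyz":[0,0,-9],"rotation":[0,0,0.1],"claw":1},
    {"xyz":[0,0,-6],"rotation":[0,0,0.1],"claw":1},
    {"xyz":[0,0,-4],"rotation":[0,0,0.1],"claw":1},
    {"xyz":[0,0,-2],"rotation":[0,0,0.1],"claw":1}
  ]
}}

```text
time: 3.48
tool_pos: [0.5437, 0.0043, 0.3716]
tcp_rot: [-0.0, 0.933, 0.359, -0.001]
ft_force: [0.7, -0.4, -7.6]
finger_gap: 0.147
gripper_force: 78.2
```

Request:
{"op": "send_rows", "data": {
  "plan": [
    {"xyz":[0,0,0],"rotation":[0,0,0.1],"claw":1},
    {"xyz":[0,0,0],"rotation":[0,0,0.1],"claw":1},
    {"xyz":[0,0,0],"rotation":[0,0,0.1],"claw":1},
    {"xyz":[0,0,0],"rotation":[0,0,0.1],"claw":1},
    {"xyz":[0,0,0],"rotation":[0,0,0.09],"claw":1},
    {"xyz":[0,0,0],"rotation":[0,0,0.058],"claw":1},
    {"xyz":[0,0,0],"rotation":[0,0,0.03],"claw":1},
    {"xyz":[0,0,0],"rotation":[0,0,0],"claw":1}
  ]
}}

```text
time: 4.15
tool_pos: [0.5435, 0.0045, 0.3707]
tcp_rot: [-0.0, 0.997, 0.08, -0.001]
ft_force: [-0.7, -0.0, -8.8]
finger_gap: 0.148
gripper_force: 78.2
```

```bash
cat >> h.py <<'E'
PHI=np.radians(99.3); n=np.array([np.cos(PHI),np.sin(PHI),0]); ez=np.array([0,0,1.]); C=np.array([.473,.2437,.080])
def tgt(th,ycon=.098,lift=0.,s=1):
    """tool pose for tray tilt th(rad), contact at tray y=ycon"""
    ty=np.cos(th)*n-np.sin(th)*ez; tz=np.sin(th)*n+np.cos(th)*ez
    hnd=C+lift*ez-ycon*ty+.0985*tz
    y=s*ty; z=-tz; x=np.cross(y,z)
    return hnd+.155*tz-.001*tz, np.c_[x,y,z]
def st():
    s=manip.observe(); return s,R.from_quat(s['tcp_rot'],scalar_first=True).as_matrix()
def delta(P,T):
    s,A=st(); return np.round(1000*A.T@(P-s['tool_pos']),1), np.round(R.from_matrix(A.T@T).as_rotvec(),4)
E
python3 - <<'E'
from h import *
s,T=st();print(s['tool_pos'],T,s['finger_gap'],s['ft_force'],s['qpos'])
for sg in(1,-1): print(tgt(0.2,lift=.03,s=sg),delta(*tgt(0,lift=.03,s=sg)),delta(*tgt(0.2,lift=.03,s=sg)))
E
```

```text
[0.5434513  0.00450655 0.37074861] [[ 9.87125016e-01  1.59922225e-01 -3.01421934e-03]
 [ 1.59923207e-01 -9.87129455e-01  8.61376279e-05]
 [-2.96164938e-03 -5.67072231e-04 -9.99995454e-01]] 0.1481515848509086 [-0.70209775 -0.00954878 -8.76584448] [-0.22833733  0.32181778  0.24611167  1.5918181  -0.08161016  1.24107165
 -1.37786686]
(array([0.48041479, 0.19842057, 0.37693641]), array([[-0.98685572, -0.1583825 ,  0.03210572],
       [-0.16160382,  0.9671843 , -0.19605796],
       [ 0.        , -0.19866933, -0.98006658]])) (array([ -31.1, -149.4,    8.4]), array([4.6000e-03, 9.0000e-04, 3.1399e+00])) (array([ -31.2, -201.5,   -6. ]), array([0.0049, 0.3144, 3.1244]))
(array([0.48041479, 0.19842057, 0.37693641]), array([[ 0.98685572,  0.1583825 ,  0.03210572],
       [ 0.16160382, -0.9671843 , -0.19605796],
       [ 0.        ,  0.19866933, -0.98006658]])) (array([ -31.1, -149.4,    8.4]), array([-0.0006,  0.003 , -0.0017])) (array([ -31.2, -201.5,   -6. ]), array([-0.2006,  0.0031, -0.0014]))
```

Request:
{"op": "send_rows", "data": {
  "plan": [
    {"xyz":[-0.8,-4,0],"rotation":[0,0,0],"claw":1},
    {"xyz":[-1.9,-9,0],"rotation":[0,0,0],"claw":1},
    {"xyz":[-2.7,-13,0],"rotation":[0,0,0],"claw":1},
    {"xyz":[-3.3,-16,0],"rotation":[0,0.003,0],"claw":1},
    {"xyz":[-3.5,-17,0],"rotation":[0,0,0],"claw":1},
    {"xyz":[-3.5,-17,0],"rotation":[0,0,0],"claw":1},
    {"xyz":[-3.5,-17,0],"rotation":[0,0,0],"claw":1},
    {"xyz":[-3.5,-17,0],"rotation":[0,0,0],"claw":1}
  ]
}}

```text
time: 4.82
tool_pos: [0.5028, 0.1111, 0.3716]
tcp_rot: [-0.001, 0.997, 0.081, 0.001]
ft_force: [1.0, -0.5, -8.2]
finger_gap: 0.152
gripper_force: 78.2
```

Request:
{"op": "send_rows", "data": {
  "plan": [
    {"xyz":[-3.2,-15,0],"rotation":[0,0,0],"claw":1},
    {"xyz":[-2.5,-12,0],"rotation":[0,0,0],"claw":1},
    {"xyz":[-1.7,-8,0],"rotation":[0,0,0],"claw":1},
    {"xyz":[-0.8,-4,0],"rotation":[0,0,0],"claw":1},
    {"xyz":[0,0,0],"rotation":[0,0,0],"claw":1},
    {"xyz":[0,0,0],"rotation":[0,0,0],"claw":1}
  ]
}}

```text
time: 5.32
tool_pos: [0.4896, 0.1459, 0.3717]
tcp_rot: [0.0, 0.997, 0.08, 0.001]
ft_force: [-0.1, 0.1, -7.7]
finger_gap: 0.149
gripper_force: 78.2
```

```bash
python3 - <<'E'
from h import *
s,T=st();print(s['tool_pos'],s['finger_gap'],s['ft_force'],s['torque'],s['qpos'])
print(delta(*tgt(0,lift=.03,s=-1)),delta(*tgt(0.2,lift=.03,s=-1)))
snap('side','side2.png')
c,im,d=snap('wrist');W=cloud(c,d)
X,Y,Z=[W[...,i] for i in range(3)]
m=(im.max(2)<90)&(Z>.074)&(Z<.086)&(Y>.15); p=W[m]; print(len(p)); 
if len(p): print(cv2.minAreaRect(p[:,:2].astype(np.float32)),np.median(p[:,2]))
E
```

```text
[0.48964301 0.14590009 0.37166458] 0.149323047188836 [-0.13145327  0.05201567 -7.69401459] [-0.06322064  0.02404331 -0.0383388 ] [-0.45625592  0.25111533  0.16307169  1.67747544 -0.04189514  1.21411561
 -1.6938126 ]
(array([-0.6, -1.2,  9.2]), array([ 0.0008, -0.0025, -0.0017])) (array([ -0.7, -53.3,  -5.3]), array([-0.1992, -0.0023, -0.0019]))
5354
((0.46037548780441284, 0.32074546813964844), (0.12745718657970428, 0.2945031523704529), 85.13619995117188) 0.08047876877182675
```

View pics/side2.png

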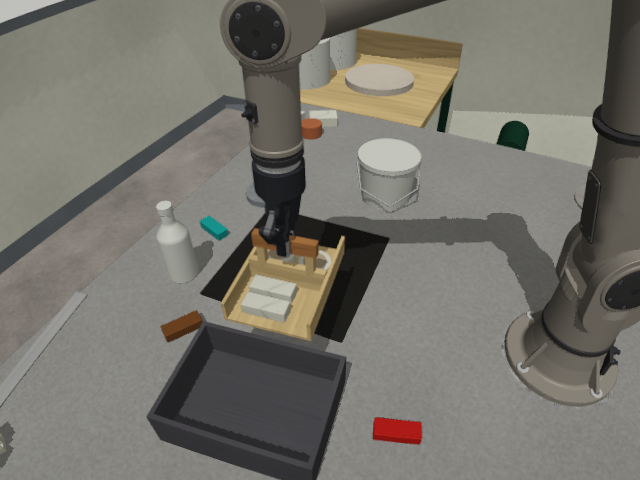

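The side view shows the tray level in front of the crate, lip at (265,330) above the rim, both offcuts at (270,298), blanks behind the divider.

```bash
cat >> h.py <<'E'
def rows(ths,lifts,ycons=None,start=None):
    s,A=st(); p=s['tool_pos']
    if start is not None: p,A=start
    for i,(t,l) in enumerate(zip(ths,lifts)):
        P,T=tgt(t,ycons[i] if ycons is not None else .098,l,-1)
        print(np.round(1000*A.T@(P-p),1), np.round(R.from_matrix(A.T@T).as_rotvec(),4)); p,A=P,T
E
python3 - <<'E'
from h import *
u=(1-np.cos(np.pi*np.arange(1,11)/10))/2
rows(.2*u,.021-.009*u)
E
```

```text
[-0.9 -3.3 17.9] [-0.0039 -0.0026 -0.0035]
[-0.  -3.6 -0.7] [-0.0142 -0.      0.    ]
[ 0.  -5.6 -1.1] [-0.0221 -0.     -0.    ]
[ 0.  -7.1 -1.4] [-0.0279  0.      0.    ]
[-0.  -7.9 -1.5] [-0.0309  0.     -0.    ]
[-0.  -8.  -1.5] [-0.0309 -0.      0.    ]
[ 0.  -7.2 -1.4] [-0.0279  0.     -0.    ]
[-0.  -5.8 -1.1] [-0.0221 -0.      0.    ]
[ 0.  -3.7 -0.7] [-0.0142  0.     -0.    ]
[-0.  -1.3 -0.3] [-0.0049 -0.      0.    ]
```

Request:
{"op": "send_rows", "data": {
  "plan": [
    {"xyz":[-0.5,-2,0],"rotation":[-0.005,-0.001,0],"claw":1},
    {"xyz":[0,-4,0],"rotation":[-0.014,0,0],"claw":1},
    {"xyz":[0,-6,0],"rotation":[-0.022,0,0],"claw":1},
    {"xyz":[0,-7,0],"rotation":[-0.028,0,0],"claw":1},
    {"xyz":[0,-8,0],"rotation":[-0.031,0,0],"claw":1},
    {"xyz":[0,-8,0],"rotation":[-0.031,0,0],"claw":1},
    {"xyz":[0,-7,0],"rotation":[-0.028,0,0],"claw":1},
    {"xyz":[0,-6,0],"rotation":[-0.022,0,0],"claw":1}
  ]
}}

```text
time: 6.08
tool_pos: [0.4812, 0.1949, 0.368]
tcp_rot: [0.09, 0.993, 0.08, 0.008]
ft_force: [-0.4, 0.7, -8.3]
finger_gap: 0.153
gripper_force: 78.2
```

Request:
{"op": "send_rows", "data": {
  "plan": [
    {"xyz":[0,-4,0],"rotation":[-0.014,0,0],"claw":1},
    {"xyz":[0,-1,0],"rotation":[-0.005,0,0],"claw":1},
    {"xyz":[0,0,0],"rotation":[0,0,0],"claw":1},
    {"xyz":[0,0,0],"rotation":[0,0,0],"claw":1}
  ]
}}

```text
time: 6.42
tool_pos: [0.4808, 0.1979, 0.3672]
tcp_rot: [0.099, 0.992, 0.079, 0.009]
ft_force: [0.1, 0.1, -8.1]
finger_gap: 0.154
gripper_force: 78.2
```

```bash
python3 - <<'E'
from h import *
s,T=st();print(s['tool_pos'],s['ft_force'],s['torque'],s['qpos'],T[:,2])
print(delta(*tgt(0.2,lift=.0,s=-1)))
E
```

```text
[0.48079718 0.19793644 0.36715757] [ 0.05208983  0.05493474 -8.06455068] [0.62193898 0.07730028 0.00969942] [-0.61276907  0.29578781  0.15234502  1.63974873  0.15356049  1.27188864
 -1.92649575] [ 0.03309235 -0.1957779  -0.98008975]
(array([-0.3, -4.5, 19.7]), array([-0.0001, -0.001 , -0.0026]))
```

Request:
{"op": "send_rows", "data": {
  "plan": [
    {"xyz":[0,-0.7,3],"rotation":[0,0,0],"claw":1},
    {"xyz":[0,-1.1,5],"rotation":[0,0,0],"claw":1},
    {"xyz":[0,-1,4.5],"rotation":[0,0,0],"claw":1},
    {"xyz":[0,-0.5,2],"rotation":[0,0,0],"claw":1},
    {"xyz":[0,0,0],"rotation":[0,0,0],"claw":1}
  ]
}}

```text
time: 6.83
tool_pos: [0.4802, 0.1984, 0.3511]
tcp_rot: [0.1, 0.992, 0.08, 0.008]
ft_force: [-0.6, 0.1, -6.9]
finger_gap: 0.152
gripper_force: 78.2
```

Request:
{"op": "send_rows", "data": {
  "plan": [
    {"xyz":[0,-0.4,2],"rotation":[0,0,0],"claw":1},
    {"xyz":[0,0,0],"rotation":[0,0,0],"claw":1}
  ]
}}

```text
time: 7.0
tool_pos: [0.4806, 0.1987, 0.3499]
tcp_rot: [0.099, 0.992, 0.08, 0.009]
ft_force: [-0.2, -0.0, -7.7]
finger_gap: 0.152
gripper_force: 78.2
```

Request:
{"op": "send_rows", "data": {
  "plan": [
    {"xyz":[0,-0.3,1.5],"rotation":[0,0,0],"claw":1},
    {"xyz":[0,0,0],"rotation":[0,0,0],"claw":1}
  ]
}}

```text
time: 7.17
tool_pos: [0.4806, 0.1987, 0.3486]
tcp_rot: [0.099, 0.992, 0.08, 0.009]
ft_force: [0.7, 0.6, -7.1]
finger_gap: 0.153
gripper_force: 78.2
```

```bash
python3 - <<'E'
from h import *
s,T=st();print(s['tool_pos'],s['ft_force'],s['torque'])
print(delta(*tgt(0.2,lift=.0,s=-1)))
E
```

```text
[0.48057351 0.19874203 0.34858838] [ 0.67978806  0.59898409 -7.07130774] [0.62004167 0.12748843 0.01506431]
(array([-0.2, -0. ,  1.7]), array([-0.0002, -0.001 , -0.0016]))
```

Request:
{"op": "send_rows", "data": {
  "plan": [
    {"xyz":[0,-0.2,1],"rotation":[0,0,0],"claw":1},
    {"xyz":[0,0,0],"rotation":[0,0,0],"claw":1}
  ]
}}

```text
time: 7.33
tool_pos: [0.4806, 0.1987, 0.3476]
tcp_rot: [0.099, 0.992, 0.08, 0.009]
ft_force: [-0.8, 0.5, -6.7]
finger_gap: 0.151
gripper_force: 78.2
```

Request:
{"op": "send_rows", "data": {
  "plan": [
    {"xyz":[0,-0.2,1],"rotation":[0,0,0],"claw":1},
    {"xyz":[0,0,0],"rotation":[0,0,0],"claw":1}
  ]
}}

```text
time: 7.5
tool_pos: [0.4807, 0.1986, 0.3471]
tcp_rot: [0.099, 0.992, 0.08, 0.009]
ft_force: [-1.0, -0.3, -5.6]
finger_gap: 0.15
gripper_force: 78.6
```

```bash
python3 - <<'E'
from h import *
s,T=st();print(s['tool_pos'],s['ft_force'],s['torque'])
print(delta(*tgt(0.2,lift=.0,s=-1)))
E
```

```text
[0.48069198 0.19858973 0.34710295] [-0.97580635 -0.26557367 -5.63353131] [ 0.55661513  0.30711076 -0.03283375]
(array([-0.3,  0.1,  0.2]), array([-0.0002, -0.0014, -0.002 ]))
```

```bash
python3 - <<'E'
from h import *
ths=.2+np.cumsum([.01,.02,.025,.025,.025,.025,.025,.025]); L=-.001*np.ones(8)
rows(ths,L,start=tgt(.2,lift=0,s=-1)); print(ths[-1]); rows(ths[-1]+.025*np.arange(1,9),L,start=tgt(ths[-1],lift=-.001,s=-1)); 
E
```

```text
[ 0.  -2.7  0. ] [-0.01 -0.    0.  ]
[ 0.  -5.1 -1.9] [-0.02 -0.    0.  ]
[ 0.  -6.3 -2.4] [-0.025  0.     0.   ]
[-0.  -6.3 -2.4] [-0.025  0.    -0.   ]
[-0.  -6.3 -2.4] [-0.025 -0.     0.   ]
[ 0.  -6.3 -2.4] [-0.025  0.    -0.   ]
[-0.  -6.3 -2.4] [-0.025 -0.    -0.   ]
[-0.  -6.3 -2.4] [-0.025 -0.    -0.   ]
0.38
[ 0.  -6.3 -2.4] [-0.025  0.     0.   ]
[-0.  -6.3 -2.4] [-0.025 -0.    -0.   ]
[ 0.  -6.3 -2.4] [-0.025  0.     0.   ]
[-0.  -6.3 -2.4] [-0.025 -0.    -0.   ]
[-0.  -6.3 -2.4] [-0.025 -0.     0.   ]
[ 0.  -6.3 -2.4] [-0.025  0.     0.   ]
[-0.  -6.3 -2.4] [-0.025 -0.     0.   ]
[ 0.  -6.3 -2.4] [-0.025  0.     0.   ]
```

Request:
{"op": "send_rows", "data": {
  "plan": [
    {"xyz":[0,-2.7,0.5],"rotation":[-0.01,0,0],"claw":1},
    {"xyz":[0,-5.1,-1.9],"rotation":[-0.02,0,0],"claw":1},
    {"xyz":[0,-6.3,-2.4],"rotation":[-0.025,0,0],"claw":1},
    {"xyz":[0,-6.3,-2.4],"rotation":[-0.025,0,0],"claw":1},
    {"xyz":[0,-5.1,-1.9],"rotation":[-0.02,0,0],"claw":1},
    {"xyz":[0,-2.5,-1],"rotation":[-0.01,0,0],"claw":1},
    {"xyz":[0,0,0],"rotation":[0,0,0],"claw":1}
  ]
}}

```text
time: 8.08
tool_pos: [0.476, 0.2287, 0.3502]
tcp_rot: [0.155, 0.984, 0.08, 0.014]
ft_force: [-2.5, -4.0, 6.6]
finger_gap: 0.15
gripper_force: 80.0
```

```bash
python3 - <<'E'
from h import *
s,T=st();print(s['tool_pos'],s['ft_force'],s['torque'],s['qpos'],T[:,2])
print(delta(*tgt(0.31,lift=.0,s=-1)))
E
```

```text
[0.47603319 0.22870319 0.35016441] [-2.48187555 -3.98510114  6.60916602] [-0.15703682  0.82033452 -0.13262653] [-0.69878258  0.34833016  0.15168215  1.62569331  0.24812586  1.29851439
 -2.04393545] [ 0.05291352 -0.30382894 -0.95125608]
(array([-0.6,  1. ,  0.1]), array([ 0.0035, -0.0031, -0.0006]))
```

Request:
{"op": "send_rows", "data": {
  "plan": [
    {"xyz":[0,0.8,-2.4],"rotation":[0,-0.005,0],"claw":1},
    {"xyz":[0,0,0],"rotation":[0,0,0],"claw":1},
    {"xyz":[0,0,0],"rotation":[0,0,0],"claw":1}
  ]
}}

```text
time: 8.33
tool_pos: [0.4756, 0.2291, 0.3501]
tcp_rot: [0.153, 0.985, 0.08, 0.011]
ft_force: [0.8, 0.8, -5.4]
finger_gap: 0.151
gripper_force: 78.5
```

```bash
python3 - <<'E'
from h import *
s,T=st();print(s['tool_pos'],s['ft_force'],s['torque'],T[:,2])
print(delta(*tgt(0.31,lift=.0,s=-1)))
E
```

```text
[0.4756385  0.22905173 0.35011545] [ 0.80355246  0.77634371 -5.35952307] [1.22861416 0.09232738 0.0702282 ] [ 0.04534462 -0.30065033 -0.95265589]
(array([-0.2,  1.4,  0.2]), array([-0.0011,  0.0038, -0.0001]))
```

```bash
python3 - <<'E'
from h import *
c,im,d=snap('side'); cv2.imwrite('pics/s3.png',cv2.resize(im[200:400,140:360,::-1],None,fx=2.7,fy=2.7,interpolation=cv2.INTER_CUBIC))
E
```

```text
(no output)
```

View pics/s3.png

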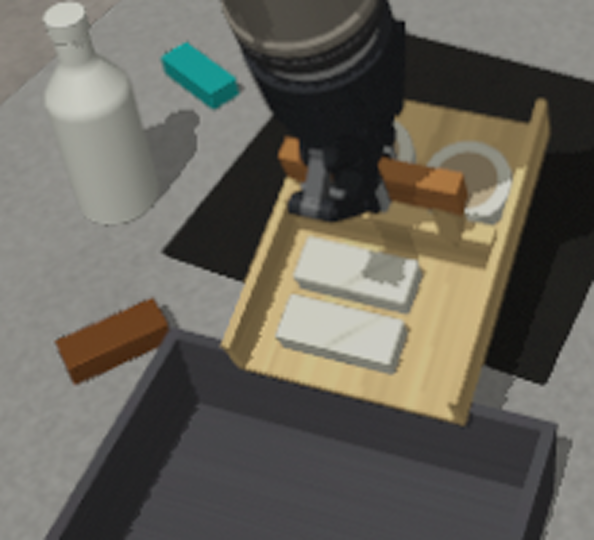

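The crop shows the lip past the rim (250,370)–(460,415), both offcuts and both blanks still in the tray. Keep tipping slowly about the contact.

Request:
{"op": "send_rows", "data": {
  "plan": [
    {"xyz":[0,-3.7,-1.6],"rotation":[-0.015,0,0],"claw":1},
    {"xyz":[0,-6.2,-2.6],"rotation":[-0.025,0,0],"claw":1},
    {"xyz":[0,-6.2,-2.6],"rotation":[-0.025,0,0],"claw":1},
    {"xyz":[0,-3.7,-1.6],"rotation":[-0.015,0,0],"claw":1},
    {"xyz":[0,0,0],"rotation":[0,0,0],"claw":1},
    {"xyz":[0,0,0],"rotation":[0,0,0],"claw":1}
  ]
}}

```text
time: 8.88
tool_pos: [0.4721, 0.2498, 0.3521]
tcp_rot: [0.193, 0.978, 0.079, 0.014]
ft_force: [-0.5, 0.9, -7.5]
finger_gap: 0.153
gripper_force: 78.4
```

```bash
python3 - <<'E'
from h import *
s,T=st();print(s['tool_pos'],s['ft_force'],s['torque'],np.arccos(-T[2,2]))
print(delta(*tgt(0.39,lift=.0,s=-1)))
E
```

```text
[0.47213899 0.24980809 0.35205132] [-0.51280923  0.89937365 -7.48130707] [1.17338247 0.28027896 0.02759695] 0.39027384486051386
(array([-0.1,  0.3,  1.5]), array([0.0002, 0.0044, 0.0004]))
```

Request:
{"op": "send_rows", "data": {
  "plan": [
    {"xyz":[0,-4.1,0.2],"rotation":[-0.015,0,0],"claw":1},
    {"xyz":[0,-6.3,-2.4],"rotation":[-0.025,0,0],"claw":1},
    {"xyz":[0,-6.3,-2.4],"rotation":[-0.025,0,0],"claw":1},
    {"xyz":[0,-3.8,-1.5],"rotation":[-0.015,0,0],"claw":1},
    {"xyz":[0,0,0],"rotation":[0,0,0],"claw":1},
    {"xyz":[0,0,0],"rotation":[0,0,0],"claw":1}
  ]
}}

```text
time: 9.38
tool_pos: [0.4688, 0.2712, 0.3492]
tcp_rot: [0.232, 0.969, 0.079, 0.017]
ft_force: [0.1, 1.5, -6.2]
finger_gap: 0.154
gripper_force: 78.6
```

```bash
cat > chk.py <<'E'
from h import *
import sys
s,T=st();print(s['tool_pos'],s['ft_force'],s['torque'],np.arccos(-T[2,2]),s['qpos'])
print(delta(*tgt(np.arccos(-T[2,2]),lift=.0,s=-1)))
c,im,d=snap('side',sys.argv[1]);W=cloud(c,d)
m=(im.min(2)>140)&(np.ptp(im,axis=2)<45)&(W[...,1]>.03)&(W[...,1]<.45)&(W[...,0]>.3)&(W[...,0]<.63)&(W[...,2]>.012)&(W[...,2]<.3)
k,lab,stt,cen=cv2.connectedComponentsWithStats(m.astype(np.uint8))
for i in range(1,k):
    if stt[i,4]>40: print(stt[i,4],cen[i].round(),np.round(np.median(W[lab==i],0),3))
E
python3 chk.py s4.png
```

```text
[0.46880043 0.27122335 0.34918626] [ 0.12544667  1.50126078 -6.17958751] [1.91860439 0.27453265 0.07650987] 0.46852686593822895 [-0.80529522  0.42020644  0.15451662  1.55373897  0.34834446  1.41796276
 -2.16170921]
(array([-0.3,  1.3,  0.3]), array([-0.    ,  0.0036,  0.0009]))
94 [285. 249.] [0.509 0.119 0.172]
46 [308. 250.] [0.47  0.106 0.176]
257 [261. 301.] [0.505 0.21  0.131]
773 [264. 323.] [0.486 0.237 0.115]
```

Request:
{"op": "send_rows", "data": {
  "plan": [
    {"xyz":[0,-3.8,-1.3],"rotation":[-0.015,0,0],"claw":1},
    {"xyz":[0,-6.3,-2.4],"rotation":[-0.025,0,0],"claw":1},
    {"xyz":[0,-6.3,-2.4],"rotation":[-0.025,0,0],"claw":1},
    {"xyz":[0,-3.8,-1.5],"rotation":[-0.015,0,0],"claw":1},
    {"xyz":[0,0,0],"rotation":[0,0,0],"claw":1},
    {"xyz":[0,0,0],"rotation":[0,0,0],"claw":1}
  ]
}}

```text
time: 9.93
tool_pos: [0.4656, 0.2918, 0.3464]
tcp_rot: [0.27, 0.959, 0.078, 0.02]
ft_force: [-0.7, 1.9, -6.5]
finger_gap: 0.153
gripper_force: 78.8
```

```bash
python3 chk.py s5.png
```

```text
[0.4655969  0.29184589 0.34639881] [-0.71434481  1.86656609 -6.52533976] [2.14762538 0.32863676 0.09353079] 0.5493133335468716 [-0.85450415  0.46318592  0.1589664   1.51589262  0.39347833  1.47838427
 -2.20965228]
(array([-0.5,  0.5,  0.1]), array([-0.    ,  0.0038,  0.0004]))
175 [282. 251.] [0.506 0.131 0.18 ]
394 [309. 255.] [0.461 0.12  0.182]
534 [258. 324.] [0.498 0.243 0.115]
```

Request:
{"op": "send_rows", "data": {
  "plan": [
    {"xyz":[0,-3.7,-1.1],"rotation":[-0.015,0,0],"claw":1},
    {"xyz":[0,-6.3,-2.4],"rotation":[-0.025,0,0],"claw":1},
    {"xyz":[0,-6.3,-2.4],"rotation":[-0.025,0,0],"claw":1},
    {"xyz":[0,-3.8,-1.5],"rotation":[-0.015,0,0],"claw":1},
    {"xyz":[0,0,0],"rotation":[0,0,0],"claw":1},
    {"xyz":[0,0,0],"rotation":[0,0,0],"claw":1}
  ]
}}

```text
time: 10.48
tool_pos: [0.4624, 0.3122, 0.3419]
tcp_rot: [0.309, 0.948, 0.077, 0.023]
ft_force: [-0.1, 1.9, -2.6]
finger_gap: 0.148
gripper_force: 79.2
```

```bash
python3 chk.py s6.png; python3 -c "
import cv2
a=[cv2.resize(cv2.imread('pics/%s.png'%n)[200:460,140:360],None,fx=1.8,fy=1.8) for n in('s5','s6')]
cv2.imwrite('pics/s56.png',cv2.hconcat(a))"
```

```text
[0.4623533 0.3121865 0.3419445] [-0.10713897  1.8740911  -2.56742976] [2.0578805  0.37246213 0.034357  ] 0.6300039780325037 [-0.90004959  0.51022933  0.16457699  1.47681235  0.43363099  1.53899773
 -2.24947428]
(array([-0.6, -0.3, -0. ]), array([-0.    ,  0.0038,  0.0001]))
237 [279. 251.] [0.505 0.14  0.188]
895 [308. 262.] [0.453 0.138 0.184]
193 [248. 324.] [0.51  0.251 0.113]
```

View pics/s56.png

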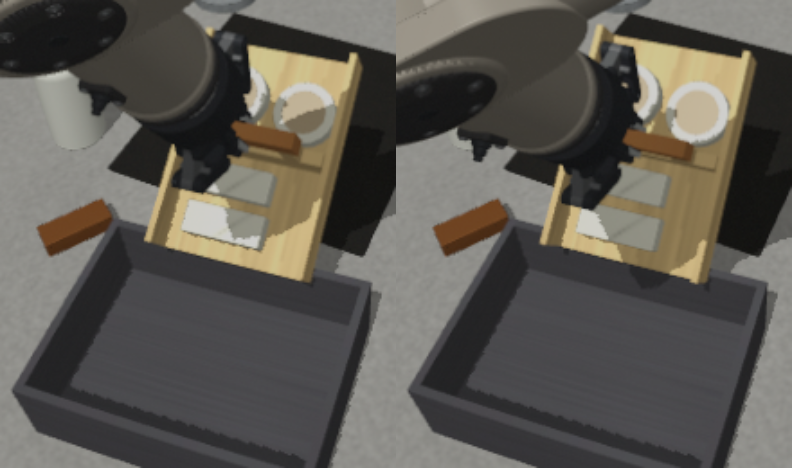

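At 31° and 36° the offcuts are still in place (shaded, px ~(620,225) in the right panel) and the blanks rest against the divider. Continue.

Request:
{"op": "send_rows", "data": {
  "plan": [
    {"xyz":[0,-3.7,-1.7],"rotation":[-0.015,0,0],"claw":1},
    {"xyz":[0,-6.3,-2.5],"rotation":[-0.025,0,0],"claw":1},
    {"xyz":[0,-3.8,-1.6],"rotation":[-0.015,0,0],"claw":1},
    {"xyz":[0,0,0],"rotation":[0,0,0],"claw":1},
    {"xyz":[0,0,0],"rotation":[0,0,0],"claw":1},
    {"xyz":[0,0,0],"rotation":[0,0,0],"claw":1}
  ]
}}

```text
time: 11.03
tool_pos: [0.46, 0.3262, 0.3378]
tcp_rot: [0.334, 0.939, 0.076, 0.025]
ft_force: [-0.2, 1.9, -6.2]
finger_gap: 0.154
gripper_force: 79.0
```

```bash
python3 chk.py s7.png
```

```text
[0.46001883 0.32623455 0.33784692] [-0.21953203  1.90242136 -6.22415662] [2.49626919 0.27751508 0.16100433] 0.6839535059181069 [-0.92900176  0.54476563  0.16871939  1.44882636  0.45737687  1.58038208
 -2.27215414]
(array([-0.5, -0.2,  0.1]), array([-0.    ,  0.0044,  0.0003]))
205 [276. 256.] [0.503 0.153 0.188]
936 [306. 266.] [0.45  0.15  0.185]
163 [244. 336.] [0.509 0.268 0.101]
```

Request:
{"op": "send_rows", "data": {
  "plan": [
    {"xyz":[0,0.3,0.3],"rotation":[0,0,0],"claw":1},
    {"xyz":[0,0,0],"rotation":[0,0,0],"claw":1},
    {"xyz":[0,0,0],"rotation":[0,0,0],"claw":1},
    {"xyz":[0,0,0],"rotation":[0,0,0],"claw":1},
    {"xyz":[0,0,0],"rotation":[0,0,0],"claw":1},
    {"xyz":[0,0,0],"rotation":[0,0,0],"claw":1}
  ]
}}

```text
time: 11.58
tool_pos: [0.4601, 0.3254, 0.3385]
tcp_rot: [0.335, 0.939, 0.075, 0.025]
ft_force: [0.1, 3.2, -4.5]
finger_gap: 0.149
gripper_force: 79.2
```

```bash
python3 chk.py s8.png; python3 -c "
import cv2
a=[cv2.resize(cv2.imread('pics/%s.png'%n)[200:460,140:360],None,fx=1.8,fy=1.8) for n in('s7','s8')]
cv2.imwrite('pics/s78.png',cv2.hconcat(a))"
```

```text
[0.46010666 0.32543831 0.33845722] [ 0.10645472  3.22591794 -4.49579887] [2.3681576  0.35565432 0.14901613] 0.6847818651287972 [-0.92840274  0.54352235  0.16895583  1.44953836  0.45836187  1.58106456
 -2.27196653]
(array([-0.5, -1.4,  0. ]), array([-0.    ,  0.0045, -0.0004]))
199 [277. 256.] [0.503 0.153 0.188]
932 [306. 265.] [0.45  0.149 0.186]
1374 [256. 375.] [0.483 0.286 0.031]
```

View pics/s78.png

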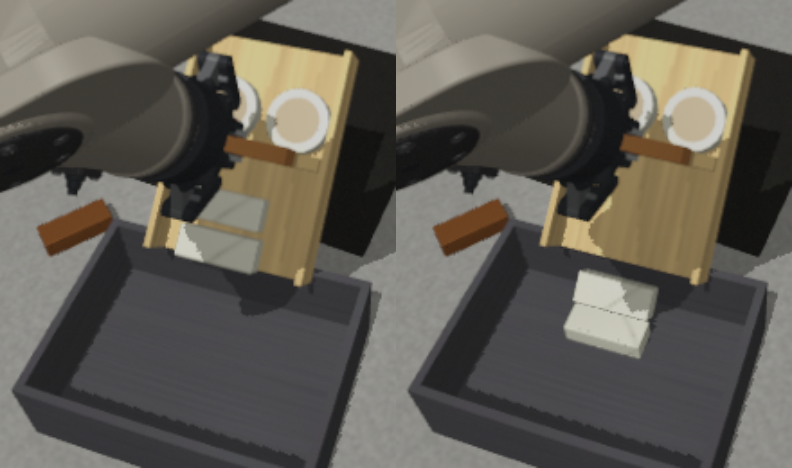

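Left panel: offcuts sliding. Right panel: both are in the crate (610,310) and both blanks are still in their bay (690,120). Lift off and level the tray.

Request:
{"op": "send_rows", "data": {
  "plan": [
    {"xyz":[0,2,-2.5],"rotation":[0,0,0],"claw":1},
    {"xyz":[0,4,-5],"rotation":[0,0,0],"claw":1},
    {"xyz":[0,6,-7],"rotation":[0,0,0],"claw":1},
    {"xyz":[0,5,-6],"rotation":[0.01,0,0],"claw":1},
    {"xyz":[0,6,-1],"rotation":[0.02,0,0],"claw":1},
    {"xyz":[0,7.6,2.9],"rotation":[0.03,0,0],"claw":1},
    {"xyz":[0,10.1,3.8],"rotation":[0.04,0,0],"claw":1},
    {"xyz":[0,11.3,4.3],"rotation":[0.045,0,0],"claw":1}
  ]
}}

```text
time: 12.3
tool_pos: [0.4656, 0.2908, 0.3774]
tcp_rot: [0.265, 0.961, 0.077, 0.019]
ft_force: [-0.6, -0.5, -5.9]
finger_gap: 0.145
gripper_force: 78.7
```

Request:
{"op": "send_rows", "data": {
  "plan": [
    {"xyz":[0,11.3,4.3],"rotation":[0.045,0,0],"claw":1},
    {"xyz":[0,11.3,4.3],"rotation":[0.045,0,0],"claw":1},
    {"xyz":[0,11.3,4.3],"rotation":[0.045,0,0],"claw":1},
    {"xyz":[0,11.3,4.3],"rotation":[0.045,0,0],"claw":1},
    {"xyz":[0,11.3,4.3],"rotation":[0.045,0,0],"claw":1},
    {"xyz":[0,11.3,4.3],"rotation":[0.045,0,0],"claw":1},
    {"xyz":[0,11.3,4.3],"rotation":[0.045,0,0],"claw":1},
    {"xyz":[0,11.3,4.3],"rotation":[0.045,0,0],"claw":1}
  ]
}}

```text
time: 12.97
tool_pos: [0.4806, 0.1939, 0.3792]
tcp_rot: [0.09, 0.993, 0.078, 0.005]
ft_force: [0.4, 1.6, -5.7]
finger_gap: 0.15
gripper_force: 78.6
```

Request:
{"op": "send_rows", "data": {
  "plan": [
    {"xyz":[0,11.3,4.3],"rotation":[0.045,0,0],"claw":1},
    {"xyz":[0,10.1,3.8],"rotation":[0.04,0,0],"claw":1},
    {"xyz":[0,7.6,2.9],"rotation":[0.03,0,0],"claw":1},
    {"xyz":[0,6.3,2.4],"rotation":[0.025,0,0],"claw":1},
    {"xyz":[0,5,1.9],"rotation":[0.02,0,0],"claw":1},
    {"xyz":[0,2.5,1],"rotation":[0.01,0,0],"claw":1},
    {"xyz":[0,0,0],"rotation":[0,0,0],"claw":1},
    {"xyz":[0,0,0],"rotation":[0,0,0],"claw":1}
  ]
}}

```text
time: 13.63
tool_pos: [0.4877, 0.1526, 0.3675]
tcp_rot: [0.005, 0.997, 0.079, -0.002]
ft_force: [1.2, 0.2, -6.2]
finger_gap: 0.152
gripper_force: 78.7
```

```bash
python3 - <<'E'
from h import *
s,T=st();print(s['tool_pos'],s['ft_force'],s['torque'],T)
print(delta(np.array([.5535,-.0105,.2575+.04]),tgt(0,s=-1)[1]))
E
```

```text
[0.4877029  0.15262568 0.36750547] [ 1.18088356  0.19939233 -6.23273546] [ 0.12016603  0.005448   -0.05186104] [[ 0.98736932  0.15841748 -0.00239534]
 [ 0.15838231 -0.98731654 -0.01100389]
 [-0.00410817  0.01048552 -0.99993659]]
(array([ 39.4, 170.7,  71.6]), array([ 0.0105,  0.0041, -0.0032]))
```

Request:
{"op": "send_rows", "data": {
  "plan": [
    {"xyz":[1,4,0],"rotation":[0.005,0.002,0],"claw":1},
    {"xyz":[2,9,0],"rotation":[0.005,0.002,0],"claw":1},
    {"xyz":[3.2,14,0],"rotation":[0,0,0],"claw":1},
    {"xyz":[4.2,18,0],"rotation":[0,0,0],"claw":1},
    {"xyz":[4.6,20,0],"rotation":[0,0,0],"claw":1},
    {"xyz":[4.6,20,0],"rotation":[0,0,0],"claw":1},
    {"xyz":[4.6,20,0],"rotation":[0,0,0],"claw":1},
    {"xyz":[4.4,19,0],"rotation":[0,0,0],"claw":1}
  ]
}}

```text
time: 14.3
tool_pos: [0.5364, 0.0333, 0.3677]
tcp_rot: [0.0, 0.997, 0.08, 0.0]
ft_force: [-0.6, -0.1, -5.3]
finger_gap: 0.152
gripper_force: 78.7
```

Request:
{"op": "send_rows", "data": {
  "plan": [
    {"xyz":[3.9,17,4],"rotation":[0,0,0],"claw":1},
    {"xyz":[3,13,8],"rotation":[0,0,0],"claw":1},
    {"xyz":[2,9,11],"rotation":[0,0,0],"claw":1},
    {"xyz":[1.2,5,12],"rotation":[0,0,0.03],"claw":1},
    {"xyz":[0.7,3,10],"rotation":[0,0,0.04],"claw":1},
    {"xyz":[0,0,6],"rotation":[0,0,0.04],"claw":1},
    {"xyz":[0,0,3],"rotation":[0,0,0],"claw":1},
    {"xyz":[0,0,0],"rotation":[0,0,0],"claw":1}
  ]
}}

```text
time: 14.97
tool_pos: [0.5533, -0.0087, 0.3118]
tcp_rot: [-0.0, 1.0, 0.026, -0.002]
ft_force: [-0.3, 0.1, -5.2]
finger_gap: 0.156
gripper_force: 78.7
```

Request:
{"op": "send_rows", "data": {
  "plan": [
    {"xyz":[0,0,0],"rotation":[0,0,0],"claw":1},
    {"xyz":[0,0,0],"rotation":[0,0,0],"claw":1}
  ]
}}

```text
time: 15.13
tool_pos: [0.5541, -0.0091, 0.314]
tcp_rot: [-0.0, 1.0, 0.025, 0.001]
ft_force: [-0.3, -0.7, -5.4]
finger_gap: 0.148
gripper_force: 78.7
```

```bash
python3 - <<'E'
from h import *
s,T=st();print(s['tool_pos'],s['ft_force'],s['torque'],T)
a=np.radians(93); y=-np.array([np.cos(a),np.sin(a),0]);z=-ez
print(delta(np.array([.5535,-.0105,.257]),np.c_[np.cross(y,z),y,z]))
E
```

```text
[ 0.55414156 -0.00905143  0.3139987 ] [-0.32740812 -0.71272169 -5.35825862] [ 0.08836691 -0.03416122 -0.00179169] [[ 9.98709645e-01  5.07606948e-02  1.54793110e-03]
 [ 5.07598797e-02 -9.98710729e-01  5.61413834e-04]
 [ 1.57443315e-03 -4.82116615e-04 -9.99998644e-01]]
(array([-0.8,  1.4, 57. ]), array([-0.0005, -0.0016, -0.0016]))
```

Lower 53 mm, then creep.

Request:
{"op": "send_rows", "data": {
  "plan": [
    {"xyz":[-0.8,1.4,4],"rotation":[0,-0.0015,0],"claw":1},
    {"xyz":[0,0,9],"rotation":[0,0,0],"claw":1},
    {"xyz":[0,0,12],"rotation":[0,0,0],"claw":1},
    {"xyz":[0,0,12],"rotation":[0,0,0],"claw":1},
    {"xyz":[0,0,9],"rotation":[0,0,0],"claw":1},
    {"xyz":[0,0,5],"rotation":[0,0,0],"claw":1},
    {"xyz":[0,0,2],"rotation":[0,0,0],"claw":1},
    {"xyz":[0,0,0],"rotation":[0,0,0],"claw":1}
  ]
}}

```text
time: 15.8
tool_pos: [0.553, -0.011, 0.2601]
tcp_rot: [-0.0, 1.0, 0.025, -0.001]
ft_force: [-0.1, -1.1, -5.3]
finger_gap: 0.149
gripper_force: 78.7
```

Request:
{"op": "send_rows", "data": {
  "plan": [
    {"xyz":[0,0,1],"rotation":[0,0,0],"claw":1},
    {"xyz":[0,0,1],"rotation":[0,0,0],"claw":1},
    {"xyz":[0,0,0],"rotation":[0,0,0],"claw":1}
  ]
}}

```text
time: 16.05
tool_pos: [0.5534, -0.011, 0.2591]
tcp_rot: [-0.0, 1.0, 0.025, 0.0]
ft_force: [-0.3, -0.1, -4.9]
finger_gap: 0.154
gripper_force: 78.7
```

```bash
python3 - <<'E'
from h import *
s,T=st();print(s['tool_pos'],s['ft_force'],s['torque'],T[:,2])
E
```

```text
[ 0.55338886 -0.01104298  0.25905169] [-0.30283651 -0.09175369 -4.94872732] [4.16924948e-02 1.61196263e-02 7.33250168e-05] [ 9.11769882e-05  2.40528361e-04 -9.99999967e-01]
```

Request:
{"op": "send_rows", "data": {
  "plan": [
    {"xyz":[0,0,0.7],"rotation":[0,0,0],"claw":1},
    {"xyz":[0,0,0.7],"rotation":[0,0,0],"claw":1},
    {"xyz":[0,0,0],"rotation":[0,0,0],"claw":1}
  ]
}}

```text
time: 16.3
tool_pos: [0.5531, -0.011, 0.2572]
tcp_rot: [-0.0, 1.0, 0.025, -0.0]
ft_force: [1.1, 0.3, -6.3]
finger_gap: 0.148
gripper_force: 78.7
```

Request:
{"op": "send_rows", "data": {
  "plan": [
    {"xyz":[0,0,0.6],"rotation":[0,0,0],"claw":1},
    {"xyz":[0,0,0],"rotation":[0,0,0],"claw":1},
    {"xyz":[0,0,0],"rotation":[0,0,0],"claw":1}
  ]
}}

```text
time: 16.55
tool_pos: [0.5531, -0.011, 0.2569]
tcp_rot: [-0.0, 1.0, 0.025, -0.0]
ft_force: [-1.4, -0.6, -3.9]
finger_gap: 0.152
gripper_force: 79.3
```

Request:
{"op": "send_rows", "data": {
  "plan": [
    {"xyz":[0,0,0.6],"rotation":[0,0,0],"claw":1},
    {"xyz":[0,0,0],"rotation":[0,0,0],"claw":1},
    {"xyz":[0,0,0],"rotation":[0,0,0],"claw":0.75},
    {"xyz":[0,0,0],"rotation":[0,0,0],"claw":0.6},
    {"xyz":[0,0,0],"rotation":[0,0,0],"claw":0.4},
    {"xyz":[0,0,0],"rotation":[0,0,0],"claw":0.3},
    {"xyz":[0,0,0],"rotation":[0,0,0],"claw":0.3}
  ]
}}

```text
time: 17.13
tool_pos: [0.5535, -0.0111, 0.2563]
tcp_rot: [-0.0, 1.0, 0.025, 0.0]
ft_force: [-0.5, 0.3, 0.1]
finger_gap: 0.698
gripper_force: 0.0
```

Request:
{"op": "send_rows", "data": {
  "plan": [
    {"xyz":[0,0,-4],"rotation":[0,0,0],"claw":0.3},
    {"xyz":[0,0,-10],"rotation":[0,0,0],"claw":0.3},
    {"xyz":[0,0,-15],"rotation":[0,0,0],"claw":0.3},
    {"xyz":[0,0,-25],"rotation":[0,0,0],"claw":0.3},
    {"xyz":[0,0,-30],"rotation":[0,0,0],"claw":0.3},
    {"xyz":[0,0,-25],"rotation":[0,0,0],"claw":0.3},
    {"xyz":[0,0,-10],"rotation":[0,0,0],"claw":0.3},
    {"xyz":[0,0,0],"rotation":[0,0,0],"claw":0.3}
  ]
}}

```text
time: 17.8
tool_pos: [0.5543, -0.0113, 0.379]
tcp_rot: [-0.0, 1.0, 0.025, 0.003]
ft_force: [0.3, -0.6, -0.5]
finger_gap: 0.701
gripper_force: 0.0
```

```bash
python3 - <<'E'
from h import *
s,T=st();print(s['time'],s['tool_pos'],s['ft_force'])
snap('scene','end.png')
c,im,d=snap('side');W=cloud(c,d);im=im.astype(int)
X,Y,Z=[W[...,i] for i in range(3)]
m=(Z>.03)&(Z<.075)&(im[...,0]>im[...,2]+25)&(abs(Y)<.15)&(X>.4)&(X<.7)
print(cv2.minAreaRect(W[m][:,:2].astype(np.float32)))
E
```

```text
17.8 [ 0.55425527 -0.01130878  0.37896897] [ 0.27061463 -0.59506697 -0.46059328]
((0.5532605648040771, -0.009725749492645264), (0.15332694351673126, 0.21005065739154816), 2.6288259029388428)
```

View pics/end.png

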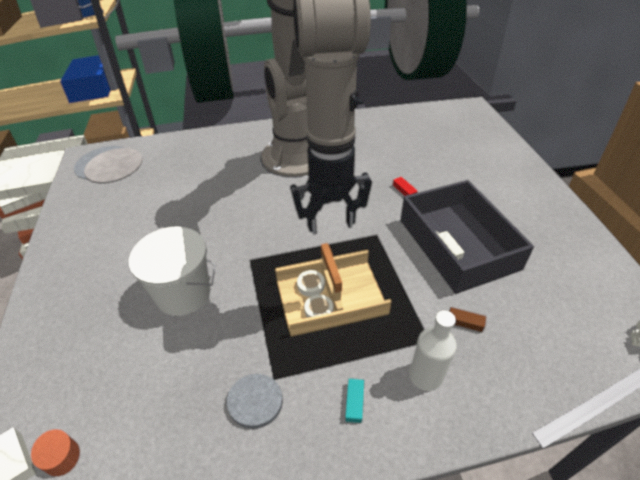

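The final view shows the tray flat at the mat's centre (332,290), both blanks in their bay (312,285 and 318,305), offcuts in the crate (450,243), everything else unmoved.

```bash
python3 -c "
from rig import manip; print(manip.hand_in())"
```

```text
the job is handed in; nothing more can be done
None
```

The job is handed in: both offcuts slid into the crate with the tray resting on its rim, both blanks stayed in their bay, and the tray is back flat in the middle of the mat, released. The bucket, bottle and discs look unmoved. It took about 18 s, and the rim contact briefly reached about 14 N early in the tip before I eased it back to a few newtons.

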